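# Fit the paddle handle to the sampling valve and open it

### The job

Take the black paddle handle out of the white parts stand and fit it to the bare sampling valve: find by feel the angle at which its flatted shank matches the slot inside the valve, and let it slide fully home until its flange sits flush on the valve. Then open the valve by turning the handle clockwise (seen from above) to its stop, in line with the tubing, and let go. Be gentle: never load the valve with more than 50 N, seat the handle before you turn the valve, and leave the other pieces in the stand where they are.

Things in the scene. Friction and masses are not known exactly. Their poses are not given: they have to be found in the camera images.
- handle_grip (a point): Loose upright black paddle handle, 120 g, in one of the stand's holes, flange on the stand's top, any yaw. Point on its axis, 27 mm above the flange's underside, half-way up the grip. z up the shank's axis, x along the paddle. Paddle 64 (x) by 14 mm (y), from 14 to 42 mm above the flange's underside; neck 28 x 13 mm from 4 to 14 mm; steel flange 34 mm across, 0 to 4 mm. Same after a half turn.
- shank_end (a point): Centre of the lower end of the handle's steel shank, 49 mm below the grip point, 22 mm below the flange's underside; same axes. The shank has two flats: 18 mm along x (the paddle's length), 10 mm along y, with square edges.
- valve_seat (a point): Valve, fixed: 64 mm square steel block on an aluminium base plate (110 x 270 x 8 mm). Point: centre of the mouth of the round bore in its flat top, 58 mm above the table. z up, y along the tubing, x across it. Bore 21.2 mm wide, 8 mm deep, 3 mm chamfer. Shank matched: flange's underside rests on the top, grip point 27 mm above this point. Unmatched: the shank stands on the bush, 14 mm higher.
- slot_top (a point): Top centre of the stiff brass bush in the valve, 8 mm below the block's top; axes as valve_seat, they do not turn with it. Slot right through it, 19.2 x 11.4 mm, 12 mm deep, sharp edges. Its angle is not reported: at the start its long side is turned 0.35 to 1.45 rad anticlockwise (from above) from the tubing. The shank enters within about 0.08 rad of it. A light press (3 to 6 N) does not drag it.
- tube (a point): Point on the axis of the steel tubing, 100 mm from the valve's axis along its y; axes as valve_seat. Tube 12 mm, nuts up to 26 mm across, to 143 mm each side of the valve. With the shank in, the bush turns stiffly (0.1 N m friction, no spring); clockwise from above it meets a hard stop where its slot lies along the tubing. The shank has about 0.08 rad of play either way in the slot.
- stand: The white parts stand, fixed: 260 x 70 x 36 mm block, origin at the centre of its underside, x along its length. Three through holes, 26 mm wide, on its centre line at x = -90, 0 and +90 mm, each holding one piece upright.
- knob_center (a point): Bystander in the stand: a round black knob, 38 mm across, 28 mm high above the stand, with a round 16 mm shank. Point on its axis, 14 mm above the stand's top. Leave it.
- plug_center (a point): Bystander in the stand: a brass hexagon-headed plug, 34 mm across its flange, 22 mm high above the stand. Point on its axis, 11 mm above the stand's top. Leave it.
Mind the look-alikes: they are no part of the job. What is shaped like the part that bears handle_grip but pink is not meant.

How it is judged (in metres and radians):
On the way, in this order (a step that is already met when the one before it is completed fails the run):
1. the handle is lifted clear of the stand (z of handle_grip in the frame of stand above 0.095 m), for 0.1 s.
2. the shank is matched and slid home, flange flush on the valve (within 3 mm), upright, centred, paddle not yet in line with the tubing (z of handle_grip in the frame of valve_seat below 0.03 m and horizontal distance between handle_grip and valve_seat below 0.005 m and angle between handle_grip's own z axis and vertical below 0.12 rad and angle between the x axis of handle_grip and the y axis of valve_seat, either way round above 0.25 rad), for 0.1 s.
At the end, for the whole second after the job is handed in: The handle sits in the valve with its flange flush on the top (within 3 mm), centred within 5 mm and upright within 0.12 rad, its paddle in line with the tubing within 0.15 rad, released and at rest (z of handle_grip in the frame of valve_seat below 0.03 m and horizontal distance between handle_grip and valve_seat below 0.005 m and angle between handle_grip's own z axis and vertical below 0.12 rad and angle between the x axis of handle_grip and the y axis of valve_seat, either way round below 0.15 rad and linear speed of handle below 0.02 m/s); the robot touches nothing.
It fails at once if the handle loads the valve with more than 50 N (contact force between handle and valve above 50 N).
It fails at once if the knob or the plug in the stand is displaced by more than 25 mm (distance of any of knob_center, plug_center from where it was at the start of the episode above 0.025 m).
It also fails if it takes over 72 s, if anything falls off the work surface, if the arm or the gripper's body presses on something with over 40 N, if the wrist force passes 120 N, or if a joint passes its speed limit or range.

### The arm

A 6-joint arm with a two-finger parallel gripper is mounted at the origin on the work surface. World frame = base frame: x ahead of the robot, y to its left, z up, the work surface at z = 0. Lengths are in mm, angles in rad, forces in N, time in s.
With the tool pointing down it reaches from about 350 to 775 mm from the base axis. Payload 7.3 kg.
Tool frame: the origin (TCP) lies on the centre line of the jaws, within the pads' length; the fingertips stand 11 mm ahead of it and the grasp point (between the pads) lies 8 mm behind it; z points along the fingers, y is the line along which they close (so a half turn about z gives the same grasp; the last joint's range is limited). The gripper opens to 92 mm and grips with 3 to 60 N. Pads are 19 mm wide; open, the fingers measure 130 mm over their backs; the gripper's body (75 mm by 190 mm) begins 47 mm behind the grasp point.
Start: joints at [-1.36, 0.342, 1.524, -0, 1.275, -0.146], TCP at [183.394, -491.946, 237.741] pointing down, gripper open.
Joint ranges: [-2.53, 2.53], [-0.77, 2.02], [0.04, 2.7], [-1, 4.14], [0.28, 2.66], [-3.11, 3.11]. Speed limits (rad/s): [2.57, 2.57, 3.14, 3.14, 3.14, 3.14].

### API

Orientations are given as [roll, pitch, yaw] about the fixed x, y, z axes, in that order (R = Rz(yaw) Ry(pitch) Rx(roll)).
In Python, from plant import bot gives the robot as it stands.
- The arm moves only by the tool step_arm, never from a script. Its argument "deltas" is a list of rows, each a list of 5 numbers: the opening, from 0 (shut) to 1 (fully open), then the shift along the tool's x, y, z each as a share of 0.5 m, from -1 to 1, then the turn about the tool's z as a share of pi/2 rad, from -1 to 1. In form: [[claw, x, y, z, turn], ...]. A call has 1 to 8 rows; each row shifts and turns the commanded pose from where the row before left it, along the tool's axes as they then stand; what a row does not reach is not made up. A row lasts 1/10 s, in which the tool goes at most 50 mm and 8.59 degrees, less where a joint would pass 70% of its speed; a pose out of reach is approached as far as the arm can. A call with a number of a shift or a turn outside -1 to 1 is refused whole. A call with a gripper value outside its range is refused whole. The fingers move at their own pace and stop on an object; the grip force is fixed at half the most. Time passes only in rows, so rows that do not move let the fingers close. It gives the time, the measured TCP pose, the force, the opening and the grip force at its end, in the units of the state.
- bot.get_obs(): the state, without advancing time (a new reading comes with each control period).
- bot.capture(name): name is "scene" or "top" or "wrist"; returns (picture, depth): 384x512x3 uint8, red, green, blue; 384x512 float32, mm along the optical axis (not along the pixel's ray), 0 where there is no reading.
- bot.camera_params(name): a dict with "fov_y" (degrees; the focal length in pixels is half the picture's height over the tangent of half this angle, whatever the lens; pixels are square), "cx", "cy" (the principal point, pixels), "rvec" (rotation vector, rad) and "tvec" (3), from world to camera coordinates, as OpenCV has them. Camera axes: x right, y down, z forward; pixel columns grow to the right and rows downward; lengths in mm; the calibration is good to about 2 mm. A picture is of the moment at which its call begins: read the wrist's pose just before it. camera_params takes no time and is no camera call; for the wrist camera it gives the pose at the moment of the call.
- bot.close_job(): hands the job in; it is judged then, once.
The state is a dict: "time": time; "joint_positions": joint angles; "dq": joint speeds; "tau": joint torques, N m; "tool_pos": TCP position; "tcp_rot": TCP orientation; "contact_force": force on the tool from outside, world axes, zero at the start; "moment": the same for the moment, N m; "grip_width": finger opening in mm; "finger_force": force on a finger pad.
Only numpy, scipy, OpenCV 4.12 (cv2) and the standard library are available. Lean on these libraries where they do the work, as an engineer would, in place of code of your own. Each camera call takes 0.05 s, during which the arm holds its last target. There are 200 camera calls.

## Working session

There is one attempt and no reset: what is moved stays moved. The work goes in short steps, Python scripts to look and compute and a tool call to move; the robot and the scene stay as the last step left them, time stands still between calls to the robot, and variables do not carry over. Pictures are saved under pics/ and viewed, at most 10 in all, crops included, and the job is handed in when it is done.

Besides the shell and the picture viewer there is one more tool, called after ">>>" in YAML: its name, and indented under it one key for each argument. step_arm: Moves the arm, as the interface text tells. Shift numbers are shares of 0.5 m and turn numbers shares of pi/2 rad, none past 1 either way. Its arguments: {"type":"object","properties":{"deltas":{"type":"array","items":{"type":"array","items":{"type":"number","minimum":-1,"maximum":1}}}},"required":["deltas"]}

```bash
mkdir -p pics
cat > h.py <<'E'
import numpy as np, cv2
from plant import bot
def cam(n):
    p=bot.camera_params(n); f=192/np.tan(np.radians(p['fov_y'])/2)
    return f,p['cx'],p['cy'],cv2.Rodrigues(np.array(p['rvec'],float))[0],np.array(p['tvec'],float).ravel()
def cloud(n):
    c=cam(n); im,d=bot.capture(n); f,cx,cy,R,t=c
    v,u=np.mgrid[:384,:512]
    P=np.stack([(u-cx)/f*d,(v-cy)/f*d,d],-1)
    W=(P-t)@R; W[d==0]=np.nan
    return im,d,W
E
python3 - <<'E'
from h import *
print(bot.get_obs())
for n in('scene','top'):
    im,d,W=cloud(n); np.savez(n,im=im,d=d,W=W); print(n,cam(n)[3:])
    cv2.imwrite(f'pics/{n}0.png',im[...,::-1])
E
```

```text
{'time': 0.0, 'joint_positions': array([-1.36001656e+00,  3.42718678e-01,  1.52505014e+00, -4.88578091e-05,
        1.27541101e+00, -1.46014810e-01]), 'dq': array([ 1.09988312e-03, -1.71598484e-03,  6.66583181e-05, -3.72980345e-04,
        7.48061756e-04, -7.29889539e-04]), 'tau': array([ 6.93579950e-04, -4.31241381e+01, -2.44213593e+01,  7.19156535e-02,
        5.60371298e-02, -1.28886263e-04]), 'tool_pos': array([ 183.28094644, -491.52911605,  237.03550047]), 'tcp_rot': array([-3.14001557e+00, -1.84706890e-04,  3.56808694e-01]), 'contact_force': array([ 0.51251905, -0.47570954,  0.13566983]), 'moment': array([-0.02785475,  0.01200543,  0.01040503]), 'finger_force': 0.0, 'grip_width': 91.78234404016366}
scene (array([[-0.68222425,  0.73096967, -0.01591895],
       [ 0.56931127,  0.51743311, -0.63886434],
       [-0.45875346, -0.44491159, -0.76915469]]), array([ 311.35722728, -317.50401572, 1036.27677849]))
top (array([[ 0.01401842, -0.99982327,  0.01252639],
       [-0.98629231, -0.01588641, -0.164241  ],
       [ 0.16441098, -0.01005228, -0.9863407 ]]), array([  76.03516322,  576.74897225, 1009.88531269]))
```

View pics/scene0.png

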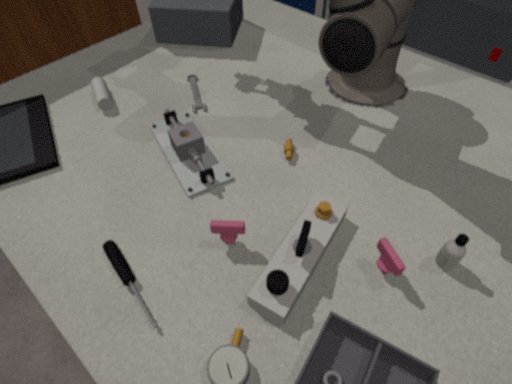

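View pics/top0.png

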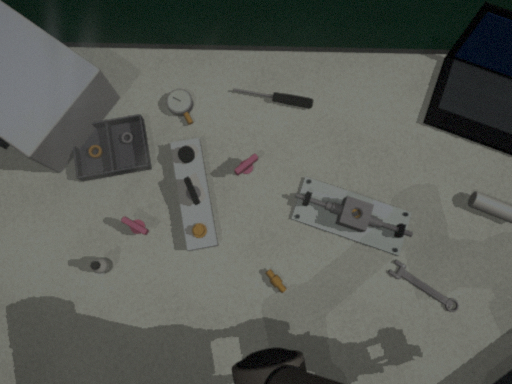

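The scene view shows the handle at (303,238), between the knob at (278,282) and the plug at (324,210), with the valve at (186,138). In the top view the handle is at (192,190) and the valve block at (356,213). The pink look-alikes lie loose on the table.

```bash
cat > m.py <<'E'
from h import *
def rect(P):
    r=cv2.minAreaRect(P[:,:2].astype(np.float32)); return np.round(r[0],1),np.round(r[1],1),round(r[2],1)
def box(W,u,v,r,lo,hi):
    P=W[v-r:v+r,u-r:u+r].reshape(-1,3); P=P[np.isfinite(P[:,0])]
    return P[(P[:,2]>lo)&(P[:,2]<hi)]
if __name__=='__main__':
  for n,H,V in(('top',(192,190),(356,213)),('scene',(303,238),(186,138))):
    W=np.load(n+'.npz')['W']
    for nm,(u,v),r,lo,hi in(('paddle',H,24,66,90),('stand',H,70,30,42),('block',V,28,52,64),('plate',V,65,4,14),('tube+',V,60,20,52)):
        P=box(W,u,v,r,lo,hi); print(n,nm,len(P),P.mean(0).round(1),np.percentile(P[:,2],[5,50,95]).round(1),rect(P))
E
python3 m.py
```

```text
top paddle 175 [568.  215.3  77.7] [74.3 77.8 81.3] (array([568.9, 215.9]), array([63.1, 13.8]), 24.6)
top stand 2892 [569.  222.3  36.6] [33.2 36.6 40.3] (array([582.8, 252.7]), array([290.8, 253.3]), 69.3)
top block 731 [ 524.7 -160.9   58.1] [54.7 58.2 61.3] (array([ 524.7, -161.1]), array([64.9, 65. ]), 72.0)
top plate 4031 [ 516.5 -166.3    8. ] [ 4.4  8.1 11.6] (array([ 535.3, -177.1]), array([313.2, 322.7]), 0.8)
top tube+ 900 [ 522.7 -159.2   35. ] [26.3 34.5 46.2] (array([ 521.3, -159.8]), array([285. ,  63.1]), 65.6)
scene paddle 280 [573.9 218.4  76.2] [70.5 76.8 78.5] (array([570.1, 216.2]), array([64.8, 14. ]), 24.6)
scene stand 3917 [580.7 219.3  35.5] [33.6 35.3 37.9] (array([578.1, 173.8]), array([262.3, 156.6]), 11.3)
scene block 537 [ 527.7 -159.1   56.9] [53.7 57.2 58.8] (array([ 526.2, -161.3]), array([67.6, 64.3]), 71.8)
scene plate 2521 [ 523.2 -155.2    7.4] [5.4 7.3 9.6] (array([ 483.7, -236.6]), array([459.1, 158.5]), 60.4)
scene tube+ 885 [ 537.7 -135.1   34.7] [23.4 33.9 49.3] (array([ 529.7, -162.5]), array([289.2,  63.9]), 78.4)
```

The measurements agree with the given sizes:

| Item | Centre (mm) | Heading | Check |
|---|---|---|---|
| Paddle | (569, 216) | 24.6° | top at z = 78, 63 x 14 mm |
| Valve | (525, -161) | tubing 72° | block top at z = 58 |

I'll go over the valve first and use the wrist camera to look into the bore.

>>> step_arm:
  deltas:
    - [1,0.087,-0.038,0,0]
    - [1,0.087,-0.038,0,0]
    - [1,0.087,-0.038,0,0]
    - [1,0.087,-0.038,0,0]
    - [1,0.087,-0.038,0,0]
    - [1,0.087,-0.038,0,0]
    - [1,0.087,-0.038,0,0]
    - [1,0.087,-0.038,0,0]

```text
time: 0.9
tool_pos: [457.4, -226.3, 237.5]
tcp_rot: [-3.141, 0.0, 0.357]
contact_force: [0.5, -0.5, 0.5]
grip_width: 91.6
finger_force: 0.0
```

```bash
cat > look.py <<'E'
import sys
from m import *
o=bot.get_obs(); print(o['time'],o['tool_pos'],o['tcp_rot'],o['joint_positions'])
f,cx,cy,R,t=cam('wrist'); print('cam pos',-R.T@t,'fwd',R[2],f)
im,d,W=cloud('wrist'); np.savez(sys.argv[1],im=im,d=d,W=W,R=R,t=t); cv2.imwrite(f'pics/{sys.argv[1]}.png',im[...,::-1])
p=R@np.array([525,-161,58.])+t; print('valve px',p[:2]/p[2]*f+[cx,cy],p[2])
E
python3 look.py w1
```

```text
0.9 [ 457.38722437 -226.25410105  237.53495826] [-3.14140378e+00  3.12995139e-04  3.56798745e-01] [-6.09564628e-01  3.15475414e-01  1.56364819e+00 -1.57621452e-04
  1.26280233e+00  6.04480791e-01]
cam pos [ 527.05663354 -199.99204165  382.94992544] fwd [-0.26578142 -0.09911877 -0.95892425] 269.21177436050874
valve px [225.48723373 101.68191671] 308.284133881707
```

Run:
```python
from h import *
im=np.load('w1.npz')['im'][60:150,165:285,::-1]
im=cv2.convertScaleAbs(im,alpha=1.3)
cv2.imwrite('pics/c1.png',cv2.resize(im,None,fx=6,fy=6,interpolation=cv2.INTER_CUBIC))
```

```text
(no output)
```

View pics/c1.png

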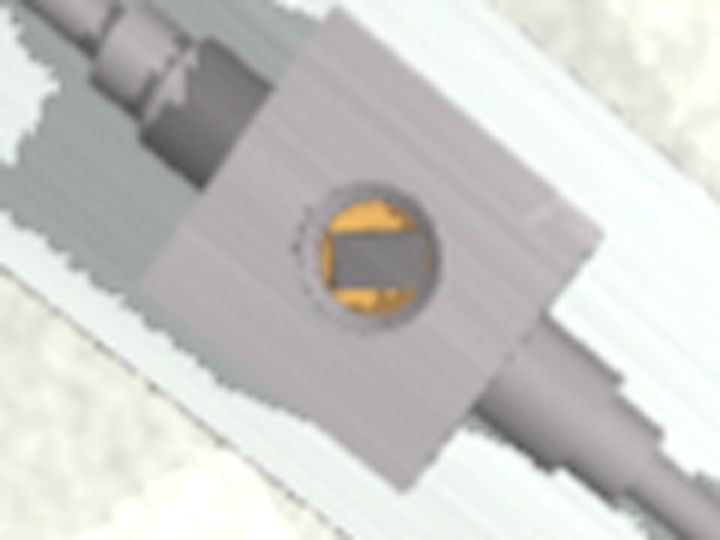

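The picture shows the block with corners at about (335,8), (603,238), (403,490) and (143,280) in the crop. The brass bush is visible, with its dark slot roughly horizontal from (334,264) to (427,261).

Run:
```python
from m import *
z=np.load('w1.npz'); R,t,W=z['R'],z['t'],z['W']; f,cx,cy,_,_=cam('wrist'); C=-R.T@t
def g(u,v,h):
    d=np.array([(u/6-.4+165-cx)/f,(v/6-.4+60-cy)/f,1])@R; return (C+d*(h-C[2])/d[2])[:2]
ang=lambda a,b:np.degrees(np.arctan2(*(b-a)[::-1]))
S=[g(*p,50) for p in((333,240),(427,232),(425,289),(335,288))]
print('slot edges',ang(S[0],S[1]),ang(S[3],S[2]),'len',np.linalg.norm(S[0]-S[1]),np.linalg.norm(S[0]-S[3]),'c',np.mean(S,0))
B=[g(*p,58) for p in((335,8),(603,238),(403,490),(143,280))]
print('block',ang(B[0],B[1]),ang(B[3],B[2]),ang(B[1],B[2]),'c',np.mean(B,0))
print('bore',g(370,258,55))
P=box(W,225,101,40,54,62); print(P.mean(0),rect(P))
# orange-free dark pixels inside bore
im=z['im'].astype(int); v,u=np.mgrid[:384,:512]
m=(abs(u-227)<14)&(abs(v-103)<14)&(im[...,0]-im[...,2]>60)
r=cv2.fitEllipse(np.argwhere(m)[:,::-1].astype(np.float32)); print(m.sum(),r)
for a in np.argwhere(m)[:0]: pass
o=np.array([g((a[1]-165+.4)*6,(a[0]-60+.4)*6,50) for a in np.argwhere(m)]); c=o.mean(0); print('orange c',c)
w,V=np.linalg.eigh(np.cov((o-c).T)); print('orange major dir',np.degrees(np.arctan2(V[1,1],V[0,1])),w)
```

```text
slot edges -65.01450209544136 -70.21499416441985 len 18.437387826585212 8.939939922042777 c [ 524.20809784 -163.31245881]
block -108.52538443701741 -108.82182900059101 160.6597429252989 c [ 524.29879785 -162.4332419 ]
bore [ 524.33867999 -161.80372537]
[ 525.8737741  -161.81700169   56.25930274] (array([ 525. , -162.1]), array([64.2, 63.9]), 71.7)
82 ((226.6027069091797, 102.64114379882812), (15.28819751739502, 15.844781875610352), 114.652587890625)
orange c [ 524.91653198 -159.93285288]
orange major dir -159.49054145384142 [16.68341105 52.6394095 ]
```

The slot lies at about 111° in world, 0.69 rad anticlockwise from the tubing at 71.7°, which is inside the stated range. Now to the handle.

>>> step_arm:
  deltas:
    - [1,0.052,-0.075,0.0,0]
    - [1,0.052,-0.075,0.0,0]
    - [1,0.052,-0.075,0.0,0]
    - [1,0.052,-0.075,0.0,0]
    - [1,0.052,-0.075,0.0,0]
    - [1,0.052,-0.075,0.0,0]
    - [1,0.052,-0.075,0.0,0]
    - [1,0.052,-0.075,0.0,0]

```text
time: 1.75
tool_pos: [546.5, 127.4, 237.4]
tcp_rot: [3.142, 0.001, 0.357]
contact_force: [1.6, -0.4, -0.5]
grip_width: 91.9
finger_force: 0.0
```

>>> step_arm:
  deltas:
    - [1,0.052,-0.075,0.0,0]
    - [1,0.052,-0.075,0.0,0]
    - [1,0,0,0.0,-0.047]
    - [1,0,0,0.0,0]
    - [1,0,0,0.0,0]

```text
time: 2.25
tool_pos: [568.8, 213.6, 237.3]
tcp_rot: [3.141, 0.001, 0.429]
contact_force: [-0.1, 0.5, -0.3]
grip_width: 92.1
finger_force: 0.0
```

```bash
python3 look.py w2
python3 - <<'E'
from m import *
W=np.load('w2.npz')['W']; P=W.reshape(-1,3)
P=P[(abs(P[:,0]-569)<60)&(abs(P[:,1]-216)<60)]
for lo,hi in((70,84),(60,90)):
    Q=P[(P[:,2]>lo)&(P[:,2]<hi)]; Q=Q[np.hypot(Q[:,0]-569,Q[:,1]-216)<42]; print(len(Q),Q.mean(0),rect(Q))
S=P[abs(P[:,2]-36)<4]; print(np.median(S[:,2]))
E
```

```text
2.25 [568.8171443  213.61736711 237.26026025] [3.14142668e+00 1.12130099e-03 4.28652298e-01] [ 2.33370578e-01  4.96683864e-01  1.28130313e+00 -3.88629860e-04
  1.36467346e+00  1.37559426e+00]
cam pos [636.47530484 245.04490729 382.60603965] fwd [-0.25863926 -0.11852771 -0.95867456] 269.21177436050874
valve px [482.16129564 307.28474917] 388.1510168354043
608 [570.96324997 216.79163486  76.0122592 ] (array([569.4, 216.4]), array([63. , 13.1]), 24.7)
619 [571.44239158 217.00559237  75.8366573 ] (array([569.4, 216.4]), array([63.1, 13.1]), 24.7)
34.44972699474078
```

>>> step_arm:
  deltas:
    - [1,0.0033,-0.0044,0.08,0]
    - [1,0,0,0.08,0]
    - [1,0,0,0.08,0]
    - [1,0,0,0.07,0]
    - [1,0,0,0.054,0]
    - [1,0,0,0,0]
    - [0,0,0,0,0]
    - [0,0,0,0,0]

```text
time: 3.1
tool_pos: [571.0, 216.7, 57.9]
tcp_rot: [3.141, -0.004, 0.43]
contact_force: [-0.2, 0.4, -0.4]
grip_width: 80.4
finger_force: 0.0
```

>>> step_arm:
  deltas:
    - [0,0,0,0,0]
    - [0,0,0,0,0]
    - [0,0,0,0,0]
    - [0,0,0,0,0]
    - [0,0,0,0,0]
    - [0,0,0,0,0]

```text
time: 3.7
tool_pos: [569.6, 216.9, 55.7]
tcp_rot: [3.142, 0.0, 0.431]
contact_force: [0.3, 0.0, -0.2]
grip_width: 32.6
finger_force: 0.0
```

>>> step_arm:
  deltas:
    - [0,0,0,0,0]
    - [0,0,0,0,0]
    - [0,0,0,0,0]
    - [0,0,0,0,0]
    - [0,0,0,0,0]

```text
time: 4.2
tool_pos: [569.6, 216.9, 55.6]
tcp_rot: [3.141, 0.0, 0.431]
contact_force: [-0.0, 0.1, -1.0]
grip_width: 14.0
finger_force: 30.0
```

>>> step_arm:
  deltas:
    - [0,0,0,-0.02,0]
    - [0,0,0,-0.04,0]
    - [0,0,0,-0.06,0]
    - [0,0,0,-0.06,0]
    - [0,0,0,-0.06,0]
    - [0,0,0,-0.04,0]
    - [0,0,0,0,0]
    - [0,0,0,0,0]

```text
time: 5.0
tool_pos: [569.3, 216.9, 195.5]
tcp_rot: [3.142, 0.0, 0.431]
contact_force: [-1.4, 0.3, -2.6]
grip_width: 14.0
finger_force: 30.0
```

```bash
python3 look.py w3; python3 -c "
from h import *
o=bot.get_obs();print({k:np.round(v,3) for k,v in o.items() if k!='tau'})"
```

```text
5.0 [569.31034769 216.86529782 195.49794252] [3.14155752e+00 1.32393569e-04 4.30651190e-01] [ 2.38248562e-01  5.29735797e-01  1.34260584e+00 -6.26229522e-05
  1.26937425e+00  1.37841229e+00]
cam pos [636.76832764 248.36469141 340.94338281] fwd [-0.25753964 -0.1185478  -0.95896807] 269.21177436050874
valve px [509.3986595  331.50273583] 348.6477262888004
{'time': np.float64(5.05), 'joint_positions': array([ 0.238,  0.531,  1.344, -0.   ,  1.269,  1.378]), 'dq': array([-0.001,  0.018,  0.01 , -0.001, -0.001, -0.001]), 'tool_pos': array([568.849, 216.753, 194.532]), 'tcp_rot': array([-3.141e+00,  2.000e-03,  4.310e-01]), 'contact_force': array([ 0.728, -0.28 , -1.11 ]), 'moment': array([-0.044,  0.007, -0.035]), 'finger_force': np.float64(30.0), 'grip_width': np.float64(13.382)}
```

View pics/w3.png

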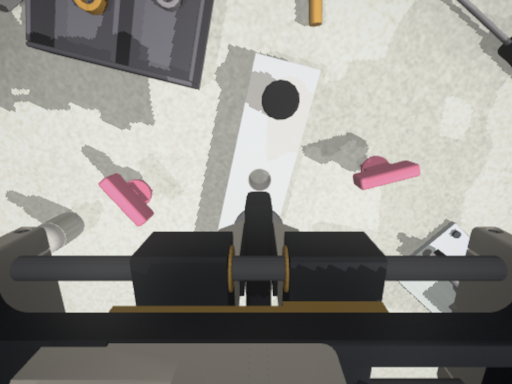

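The handle is held, with the paddle upright in the jaws at (258,230) and the knob untouched at (280,100). Next I'll carry it over the valve and turn it to the slot's angle.

>>> step_arm:
  deltas:
    - [0,-0.025,0.041,0,0]
    - [0,-0.05,0.082,0,0]
    - [0,-0.05,0.082,0,0]
    - [0,-0.05,0.082,0,0]
    - [0,-0.05,0.082,0,0]
    - [0,-0.05,0.082,0,0]
    - [0,-0.05,0.082,0,0]
    - [0,-0.05,0.082,0,0]

```text
time: 5.85
tool_pos: [526.3, -142.3, 194.1]
tcp_rot: [-3.139, 0.002, 0.431]
contact_force: [2.0, 0.1, -1.5]
grip_width: 14.0
finger_force: 30.0
```

>>> step_arm:
  deltas:
    - [0,-0.021,0.035,0,0]
    - [0,0,0,0,0]
    - [0,0,0,0,-0.0875]
    - [0,0,0,0,-0.0875]
    - [0,0,0,0,-0.0875]
    - [0,0,0,0,-0.0875]
    - [0,0,0,0,-0.0875]
    - [0,0,0,0,-0.0875]

```text
time: 6.65
tool_pos: [524.9, -159.4, 194.4]
tcp_rot: [-3.139, -0.001, 1.262]
contact_force: [-0.4, -0.2, -1.2]
grip_width: 13.7
finger_force: 30.0
```

>>> step_arm:
  deltas:
    - [0,0,0,0,-0.0875]
    - [0,0,0,0,-0.0875]
    - [0,0,0,0,-0.0875]
    - [0,0,0,0,-0.0875]
    - [0,0,0,0,-0.0875]
    - [0,0,0,0,0]
    - [0,0,0,0,0]
    - [0,0,0,0,0]

```text
time: 7.45
tool_pos: [525.2, -160.5, 195.3]
tcp_rot: [-3.141, -0.001, 1.94]
contact_force: [-0.4, -0.4, -1.0]
grip_width: 13.8
finger_force: 30.0
```

```bash
python3 look.py w4
python3 - <<'E'
from m import *
W=np.load('w4.npz')['W']; P=W.reshape(-1,3); P=P[np.hypot(P[:,0]-525,P[:,1]+161)<48]
Q=P[abs(P[:,2]-58)<5]; print(len(Q),rect(Q))
im,d,W=cloud('top'); P=W.reshape(-1,3); Q=P[(abs(P[:,2]-58)<4)&(np.hypot(P[:,0]-525,P[:,1]+161)<48)]; print(len(Q),rect(Q))
E
```

```text
7.45 [ 525.24150816 -160.46363048  195.2582018 ] [-3.14099673e+00 -6.92413052e-04  1.94038749e+00] [-4.36089709e-01  4.23128914e-01  1.52211065e+00  5.34241658e-05
  1.19726527e+00 -8.05700592e-01]
cam pos [496.01945309 -89.79920421 340.77851607] fwd [ 0.1000413  -0.26369147 -0.95940531] 269.21177436050874
valve px [259.84222337 186.41365669] 292.97350370285665
2384 (array([ 524.4, -161.5]), array([64.5, 64.1]), 71.8)
545 (array([ 524.6, -161.4]), array([64.8, 63.7]), 71.4)
```

>>> step_arm:
  deltas:
    - [0,-0.0013,-0.0016,0.04,0]
    - [0,0,0,0.06,0]
    - [0,0,0,0.05,0]
    - [0,0,0,0.03,0]
    - [0,0,0,0,0]
    - [0,0,0,0,0]

```text
time: 8.15
tool_pos: [525.1, -162.1, 106.1]
tcp_rot: [3.141, 0.0, 1.942]
contact_force: [-0.4, -0.8, -1.0]
grip_width: 13.8
finger_force: 30.0
```

>>> step_arm:
  deltas:
    - [0,0,0,0.004,0]
    - [0,0,0,0.004,0]
    - [0,0,0,0.004,0]
    - [0,0,0,0,0]
    - [0,0,0,0,0]

```text
time: 8.65
tool_pos: [524.9, -162.0, 99.8]
tcp_rot: [3.141, 0.0, 1.943]
contact_force: [-0.3, -0.1, -0.3]
grip_width: 13.9
finger_force: 30.0
```

>>> step_arm:
  deltas:
    - [0,0,0.0004,0.003,0]
    - [0,0,0,0.003,0]
    - [0,0,0,0.003,0]
    - [0,0,0,0,0]

```text
time: 9.05
tool_pos: [525.3, -162.1, 95.1]
tcp_rot: [3.141, 0.001, 1.942]
contact_force: [1.6, 0.1, -0.9]
grip_width: 13.7
finger_force: 30.0
```

>>> step_arm:
  deltas:
    - [0,0,0,0.002,0]
    - [0,0,0,0.002,0]
    - [0,0,0,0,0]

```text
time: 9.35
tool_pos: [525.4, -162.1, 93.2]
tcp_rot: [3.141, 0.001, 1.942]
contact_force: [2.2, -2.1, -1.8]
grip_width: 13.6
finger_force: 30.0
```

>>> step_arm:
  deltas:
    - [0,0,0,0.001,0]
    - [0,0,0,0.001,0]
    - [0,0,0,0,0]
    - [0,0,0,0,0]

```text
time: 9.75
tool_pos: [525.4, -162.1, 92.4]
tcp_rot: [3.141, 0.001, 1.943]
contact_force: [2.2, -2.2, -0.7]
grip_width: 13.6
finger_force: 30.0
```

>>> step_arm:
  deltas:
    - [0,0,0,0.001,0]
    - [0,0,0,0.001,0]
    - [0,0,0,0,0]
    - [0,0,0,0,0]

```text
time: 10.15
tool_pos: [525.3, -162.1, 91.5]
tcp_rot: [3.141, 0.001, 1.943]
contact_force: [2.6, -2.1, 2.0]
grip_width: 13.8
finger_force: 30.0
```

>>> step_arm:
  deltas:
    - [0,-0.0008,0.0004,0.0006,0]
    - [0,0,0,0.0006,0]
    - [0,0,0,0,0]
    - [0,0,0,0,0]

```text
time: 10.55
tool_pos: [525.5, -162.2, 91.1]
tcp_rot: [3.141, 0.0, 1.943]
contact_force: [2.4, -1.0, 6.3]
grip_width: 14.1
finger_force: 30.0
```

```bash
python3 -c "
from h import *
o=bot.get_obs();print({k:np.round(o[k],3) for k in ('tool_pos','tcp_rot','contact_force','moment')})"
```

```text
{'tool_pos': array([ 525.462, -162.175,   91.107]), 'tcp_rot': array([3.141, 0.   , 1.943]), 'contact_force': array([ 2.39 , -1.007,  6.273]), 'moment': array([-0.249, -0.469, -0.026])}
```

Contact is at z = 91.1, so the shank stands on the bush with about 7 N. I'll search by turning in small steps.

>>> step_arm:
  deltas:
    - [0,0,0,0,-0.02]
    - [0,0,0,0,-0.02]
    - [0,0,0,0,0]

```text
time: 10.85
tool_pos: [525.7, -162.0, 91.0]
tcp_rot: [3.141, 0.0, 2.006]
contact_force: [3.7, 0.3, 4.3]
grip_width: 13.8
finger_force: 30.0
```

>>> step_arm:
  deltas:
    - [0,0,0,0,-0.02]
    - [0,0,0,0,-0.02]
    - [0,0,0,0,0]

```text
time: 11.15
tool_pos: [525.8, -161.8, 90.9]
tcp_rot: [3.14, 0.0, 2.068]
contact_force: [5.0, 0.6, 3.5]
grip_width: 13.7
finger_force: 30.0
```

>>> step_arm:
  deltas:
    - [0,-0.0005,0.0011,0.0006,0]
    - [0,0,0,0,0]
    - [0,0,0,0,0]

```text
time: 11.45
tool_pos: [526.2, -162.2, 90.0]
tcp_rot: [3.141, 0.0, 2.067]
contact_force: [5.6, 0.2, -0.3]
grip_width: 13.9
finger_force: 30.0
```

>>> step_arm:
  deltas:
    - [0,0,0,0,0.03]
    - [0,0,0,0,0.0]
    - [0,0,0,0,0.02]
    - [0,0,0,0,0]

```text
time: 11.85
tool_pos: [525.9, -162.2, 89.9]
tcp_rot: [-3.141, -0.0, 1.99]
contact_force: [5.1, -1.0, -1.6]
grip_width: 13.5
finger_force: 30.0
```

>>> step_arm:
  deltas:
    - [0,0,0,0,0.02]
    - [0,0,0,0,0.0]
    - [0,0,0,0,0.02]
    - [0,0,0,0,0]

```text
time: 12.25
tool_pos: [525.8, -162.2, 90.0]
tcp_rot: [-3.141, -0.0, 1.928]
contact_force: [4.7, -1.9, -2.8]
grip_width: 14.0
finger_force: 30.0
```

>>> step_arm:
  deltas:
    - [0,0,0.0006,0.001,-0.02]
    - [0,0,0,0.001,0]
    - [0,0,0,0,0]

```text
time: 12.55
tool_pos: [525.9, -161.9, 89.2]
tcp_rot: [-3.141, -0.001, 1.958]
contact_force: [3.2, 0.0, 0.4]
grip_width: 13.4
finger_force: 30.0
```

>>> step_arm:
  deltas:
    - [0,0,0,0.001,0]
    - [0,0,0,0,0]
    - [0,0,0,0,0]

```text
time: 12.85
tool_pos: [525.9, -161.9, 88.7]
tcp_rot: [-3.141, -0.001, 1.958]
contact_force: [2.1, -0.2, -1.1]
grip_width: 13.7
finger_force: 30.0
```

```bash
python3 -c "
from h import *
o=bot.get_obs();print({k:np.round(o[k],3) for k in ('tool_pos','tcp_rot','contact_force','moment')})"
```

```text
{'tool_pos': array([ 525.924, -161.946,   88.653]), 'tcp_rot': array([-3.141e+00, -1.000e-03,  1.958e+00]), 'contact_force': array([ 2.134, -0.158, -1.092]), 'moment': array([-0.046, -0.543, -0.047])}
```

It's sinking freely in the slot, at z = 88.7 without load. I'll continue down to about 77.6.

>>> step_arm:
  deltas:
    - [0,0,0.0003,0.002,0]
    - [0,0,0,0.002,0]
    - [0,0,0,0.002,0]
    - [0,0,0,0,0]

```text
time: 13.25
tool_pos: [526.0, -161.9, 85.4]
tcp_rot: [-3.141, -0.001, 1.958]
contact_force: [0.5, -0.4, -1.9]
grip_width: 13.6
finger_force: 30.0
```

>>> step_arm:
  deltas:
    - [0,0,0,0.002,0]
    - [0,0,0,0.002,0]
    - [0,0,0,0.002,0]
    - [0,0,0,0,0]

```text
time: 13.65
tool_pos: [526.2, -161.9, 82.6]
tcp_rot: [-3.141, -0.0, 1.958]
contact_force: [0.2, 0.7, -2.1]
grip_width: 13.7
finger_force: 30.0
```

>>> step_arm:
  deltas:
    - [0,0,0,0.002,0]
    - [0,0,0,0.002,0]
    - [0,0,0,0,0]
    - [0,0,0,0,0]

```text
time: 14.05
tool_pos: [526.3, -161.9, 80.7]
tcp_rot: [-3.141, -0.0, 1.958]
contact_force: [0.3, 0.1, -1.9]
grip_width: 14.2
finger_force: 30.0
```

>>> step_arm:
  deltas:
    - [0,0,0,0.002,0]
    - [0,0,0,0.002,0]
    - [0,0,0,0,0]
    - [0,0,0,0,0]

```text
time: 14.45
tool_pos: [526.4, -162.0, 78.8]
tcp_rot: [-3.142, 0.0, 1.958]
contact_force: [-0.4, 0.2, -1.0]
grip_width: 13.9
finger_force: 30.0
```

>>> step_arm:
  deltas:
    - [0,0,0,0.0014,0]
    - [0,0,0,0.001,0]
    - [0,0,0,0,0]
    - [0,0,0,0,0]

```text
time: 14.85
tool_pos: [526.4, -162.0, 77.6]
tcp_rot: [-3.142, 0.0, 1.958]
contact_force: [-0.1, -0.4, -0.6]
grip_width: 13.8
finger_force: 30.0
```

>>> step_arm:
  deltas:
    - [0,0,0,0.001,0]
    - [0,0,0,0,0]
    - [0,0,0,0,0]

```text
time: 15.15
tool_pos: [526.4, -162.0, 77.6]
tcp_rot: [3.141, 0.0, 1.958]
contact_force: [-2.9, 1.2, 6.8]
grip_width: 13.6
finger_force: 30.0
```

>>> step_arm:
  deltas:
    - [0,0,0,0.001,0]
    - [0,0,0,0,0]
    - [0,0,0,0,0]

```text
time: 15.45
tool_pos: [526.4, -162.0, 77.6]
tcp_rot: [3.141, 0.001, 1.958]
contact_force: [-3.4, 0.9, 9.5]
grip_width: 14.1
finger_force: 30.0
```

It's seated: z stopped at 77.6, just as computed, at about 9 N. Now I'll ease the press and turn clockwise, watching the load.

>>> step_arm:
  deltas:
    - [0,0,0,-0.001,0]
    - [0,0,0,0,0.03]
    - [0,0,0,0,0.03]
    - [0,0,0,0,0.03]
    - [0,0,0,0,0.03]
    - [0,0,0,0,0]

```text
time: 16.05
tool_pos: [526.7, -162.2, 77.6]
tcp_rot: [3.141, 0.001, 1.769]
contact_force: [-1.3, -0.4, 5.5]
grip_width: 14.0
finger_force: 30.0
```

```bash
cat > s.py <<'E'
from h import *
o=bot.get_obs();print({k:np.round(o[k],3) for k in ('tool_pos','tcp_rot','contact_force','moment')})
E
python3 s.py
```

```text
{'tool_pos': array([ 526.685, -162.19 ,   77.582]), 'tcp_rot': array([3.141e+00, 1.000e-03, 1.769e+00]), 'contact_force': array([-1.311, -0.367,  5.476]), 'moment': array([0.074, 0.194, 0.003])}
```

>>> step_arm:
  deltas:
    - [0,0,0,0,0.03]
    - [0,0,0,0,0.03]
    - [0,0,0,0,0.03]
    - [0,0,0,0,0.03]
    - [0,0,0,0,0]

```text
time: 16.55
tool_pos: [526.5, -162.2, 77.6]
tcp_rot: [3.141, 0.001, 1.58]
contact_force: [-2.7, 0.4, 6.5]
grip_width: 13.8
finger_force: 30.0
```

>>> step_arm:
  deltas:
    - [0,0,0,0,0.03]
    - [0,0,0,0,0.03]
    - [0,0,0,0,0.03]
    - [0,0,0,0,0]
    - [0,0,0,0,0]

```text
time: 17.05
tool_pos: [526.4, -162.2, 77.6]
tcp_rot: [3.141, 0.0, 1.44]
contact_force: [-2.5, -1.0, 6.2]
grip_width: 14.0
finger_force: 30.0
```

```bash
python3 s.py
```

```text
{'tool_pos': array([ 526.401, -162.178,   77.572]), 'tcp_rot': array([3.141, 0.   , 1.44 ]), 'contact_force': array([-2.522, -1.036,  6.165]), 'moment': array([-0.009,  0.34 ,  0.034])}
```

>>> step_arm:
  deltas:
    - [0,0,0,0,0.03]
    - [0,0,0,0,0.03]
    - [0,0,0,0,0.03]
    - [0,0,0,0,0.02]
    - [0,0,0,0,0]

```text
time: 17.55
tool_pos: [526.3, -162.1, 77.6]
tcp_rot: [3.141, 0.001, 1.267]
contact_force: [-3.1, 0.2, 6.5]
grip_width: 13.9
finger_force: 30.0
```

```bash
python3 s.py
```

```text
{'tool_pos': array([ 526.301, -162.144,   77.58 ]), 'tcp_rot': array([3.141e+00, 1.000e-03, 1.267e+00]), 'contact_force': array([-3.11 ,  0.228,  6.489]), 'moment': array([0.042, 0.449, 0.033])}
```

>>> step_arm:
  deltas:
    - [0,0,0,0,0.02]
    - [0,0,0,0,0]
    - [0,0,0,0,0]

```text
time: 17.85
tool_pos: [526.3, -162.2, 77.6]
tcp_rot: [3.141, 0.0, 1.236]
contact_force: [-3.1, -0.3, 6.2]
grip_width: 13.8
finger_force: 30.0
```

```bash
python3 s.py
```

```text
{'tool_pos': array([ 526.273, -162.163,   77.59 ]), 'tcp_rot': array([3.141, 0.   , 1.236]), 'contact_force': array([-3.127, -0.314,  6.231]), 'moment': array([0.021, 0.47 , 0.073])}
```

>>> step_arm:
  deltas:
    - [0,0,0,0,0.02]
    - [0,0,0,0,0]
    - [0,0,0,0,0]

```text
time: 18.15
tool_pos: [526.2, -162.2, 77.6]
tcp_rot: [3.142, 0.0, 1.204]
contact_force: [-2.7, 0.5, 6.6]
grip_width: 13.7
finger_force: 30.0
```

```bash
python3 s.py
```

```text
{'tool_pos': array([ 526.228, -162.156,   77.593]), 'tcp_rot': array([3.142, 0.   , 1.204]), 'contact_force': array([-2.742,  0.489,  6.591]), 'moment': array([-0.005,  0.479,  0.12 ])}
```

>>> step_arm:
  deltas:
    - [0,0,0,0,0.015]
    - [0,0,0,0,0]
    - [0,0,0,0,0]

```text
time: 18.45
tool_pos: [526.2, -162.1, 77.6]
tcp_rot: [3.142, 0.0, 1.181]
contact_force: [-2.8, 0.4, 6.2]
grip_width: 13.7
finger_force: 30.0
```

```bash
python3 s.py
```

```text
{'tool_pos': array([ 526.239, -162.125,   77.589]), 'tcp_rot': array([3.142, 0.   , 1.181]), 'contact_force': array([-2.815,  0.356,  6.242]), 'moment': array([0.002, 0.535, 0.083])}
```

>>> step_arm:
  deltas:
    - [0,0,0,0,0.012]
    - [0,0,0,0,0]
    - [0,0,0,0,0]

```text
time: 18.75
tool_pos: [526.2, -162.1, 77.6]
tcp_rot: [-3.142, 0.0, 1.162]
contact_force: [-2.4, 0.1, 7.2]
grip_width: 13.6
finger_force: 30.0
```

```bash
python3 s.py
```

```text
{'tool_pos': array([ 526.209, -162.14 ,   77.558]), 'tcp_rot': array([-3.142,  0.   ,  1.162]), 'contact_force': array([-2.397,  0.128,  7.249]), 'moment': array([0.09 , 0.526, 0.071])}
```

>>> step_arm:
  deltas:
    - [0,0,0,0,0.01]
    - [0,0,0,0,0]
    - [0,0,0,0,0]

```text
time: 19.05
tool_pos: [526.2, -162.1, 77.6]
tcp_rot: [-3.142, 0.0, 1.146]
contact_force: [-3.0, 0.2, 6.1]
grip_width: 13.8
finger_force: 30.0
```

```bash
python3 s.py
```

```text
{'tool_pos': array([ 526.192, -162.129,   77.571]), 'tcp_rot': array([-3.142,  0.   ,  1.146]), 'contact_force': array([-3.03 ,  0.185,  6.103]), 'moment': array([0.107, 0.551, 0.1  ])}
```

>>> step_arm:
  deltas:
    - [0,0,0,0,0.01]
    - [0,0,0,0,0]
    - [0,0,0,0,0]

```text
time: 19.35
tool_pos: [526.2, -162.1, 77.6]
tcp_rot: [3.142, 0.001, 1.131]
contact_force: [-3.7, 0.2, 6.7]
grip_width: 13.9
finger_force: 30.0
```

```bash
python3 s.py
python3 - <<'E'
from m import *
for n in('top','scene','wrist'):
    im,d,W=cloud(n); P=W.reshape(-1,3); P=P[np.hypot(P[:,0]-525.5,P[:,1]+161.8)<40]
    Q=P[(P[:,2]>76)&(P[:,2]<104)]; print(n,len(Q),rect(Q) if len(Q)>5 else '')
    if n=='wrist': cv2.imwrite('pics/w5.png',im[...,::-1])
W=np.load('top.npz')['W'].reshape(-1,3)
P=W[np.isfinite(W[:,0])]; r=P[:,:2]-[524.7,-161.5]
for a in (71,):
    c,s=np.cos(np.radians(71.7)),np.sin(np.radians(71.7)); u=r@[c,s]; v=r@[-s,c]
    m=(abs(u)>40)&(abs(u)<140)&(abs(v)<14)&(P[:,2]>24)&(P[:,2]<60)
    print('tube slope',71.7+np.degrees(np.polyfit(u[m],v[m],1)[0]),m.sum())
    for lo in(-140,100):
        k=(u>lo)&(u<lo+40)&(abs(v)<14)&(P[:,2]>24)&(P[:,2]<60); print(u[k].mean(),v[k].mean())
E
```

```text
{'tool_pos': array([ 526.196, -162.132,   77.588]), 'tcp_rot': array([3.142e+00, 1.000e-03, 1.131e+00]), 'contact_force': array([-3.677,  0.225,  6.731]), 'moment': array([0.043, 0.545, 0.164])}
top 22 (array([ 538.3, -135. ]), array([ 6.7, 14.6]), 46.9)
scene 318 (array([ 526.7, -158.1]), array([52.1, 44.1]), 23.5)
wrist 2964 (array([ 525.9, -160.4]), array([53.1, 47.4]), 25.9)
tube slope 71.74904360344912 632
-116.88829598531453 -0.03979718019615309
119.11007034103527 0.11074472616064186
```

View pics/w5.png

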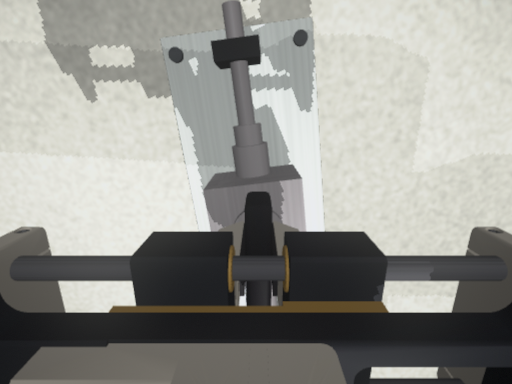

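The tubing appears tilted about 7° left in the wrist view, running from (252,160) to (232,10), so the paddle is about 0.12 rad past it. The moment is starting to climb above the 0.1 N m bush friction. One more small step should confirm the stop, then I'll back off into the play.

>>> step_arm:
  deltas:
    - [0,0,0,0,0.008]
    - [0,0,0,0,0]
    - [0,0,0,0,0]

```text
time: 19.8
tool_pos: [526.2, -162.1, 77.6]
tcp_rot: [-3.142, 0.001, 1.119]
contact_force: [-3.6, 0.6, 6.9]
grip_width: 13.8
finger_force: 30.0
```

```bash
python3 s.py
```

```text
{'tool_pos': array([ 526.181, -162.119,   77.588]), 'tcp_rot': array([-3.142e+00,  1.000e-03,  1.119e+00]), 'contact_force': array([-3.558,  0.617,  6.929]), 'moment': array([0.064, 0.562, 0.214])}
```

>>> step_arm:
  deltas:
    - [0,0,0,0,-0.03]
    - [0,0,0,0,-0.03]
    - [0,0,0,0,-0.01]
    - [0,0,0,0,0]
    - [0,0,0,0,0]

```text
time: 20.3
tool_pos: [526.6, -162.3, 77.6]
tcp_rot: [3.141, 0.0, 1.228]
contact_force: [-1.0, -0.3, 4.5]
grip_width: 13.9
finger_force: 30.0
```

```bash
python3 s.py
```

```text
{'tool_pos': array([ 526.643, -162.254,   77.564]), 'tcp_rot': array([3.141, 0.   , 1.228]), 'contact_force': array([-0.991, -0.326,  4.528]), 'moment': array([0.003, 0.247, 0.004])}
```

The stop is confirmed at 0.21 N m. The paddle is now at 1.228 against the tubing's 1.252, with no torque. Releasing.

>>> step_arm:
  deltas:
    - [0.4,0,0,0,0]
    - [0.4,0,0,0,0]
    - [0.4,0,0,0,0]
    - [0.4,0,0,0,0]
    - [0.4,0,0,0,0]
    - [0.4,0,0,0,0]

```text
time: 20.9
tool_pos: [526.4, -162.0, 77.0]
tcp_rot: [-3.142, 0.0, 1.228]
contact_force: [-0.1, 0.5, 0.2]
grip_width: 36.6
finger_force: 0.0
```

>>> step_arm:
  deltas:
    - [0.6,0,0,-0.02,0]
    - [0.6,0,0,-0.06,0]
    - [0.6,0,0,-0.08,0]
    - [0.6,0,0,-0.08,0]
    - [0.6,0,0,-0.08,0]
    - [0.6,-0.08,0,-0.04,0]
    - [0.6,-0.08,0,0,0]
    - [0.6,0,0,0,0]

```text
time: 21.7
tool_pos: [498.3, -241.1, 258.7]
tcp_rot: [3.139, 0.002, 1.224]
contact_force: [-0.0, 0.5, 0.3]
grip_width: 55.0
finger_force: 0.0
```

```bash
python3 s.py
python3 - <<'E'
from m import *
for n in('top','scene','wrist'):
    im,d,W=cloud(n); P=W.reshape(-1,3); P=P[np.hypot(P[:,0]-525.5,P[:,1]+161.8)<40]
    Q=P[(P[:,2]>85)&(P[:,2]<108)]; print(n,len(Q),np.percentile(Q[:,2],[5,50,90]) if len(Q)>5 else '',rect(Q) if len(Q)>5 else '')
    if n=='wrist': cv2.imwrite('pics/w6.png',im[...,::-1])
E
```

```text
{'tool_pos': array([ 498.308, -241.133,  258.739]), 'tcp_rot': array([3.139e+00, 2.000e-03, 1.224e+00]), 'contact_force': array([-0.045,  0.527,  0.301]), 'moment': array([-0.021, -0.042, -0.036])}
top 218 [ 88.90404312  99.16826924 102.29291805] (array([ 525.6, -161.2]), array([64.1, 14.9]), 70.7)
scene 169 [ 86.48983     98.39197616 100.23466881] (array([ 527.2, -160.1]), array([64.3, 14.6]), 69.9)
wrist 789 [95.78852858 97.97884919 99.09254777] (array([ 525.6, -161.7]), array([63.6, 13.4]), 70.3)
```

View pics/w6.png

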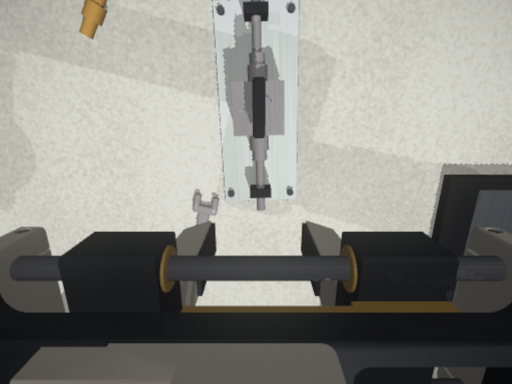

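The paddle sits at (259,107) on the block, in line with the tubing: 70.3° against 71.7°, top at z ≈ 99. The gripper is clear, so I'm handing in.

```bash
python3 -c "
from plant import bot
print(bot.close_job())"
```

```text
the job is handed in; nothing more can be done
None
```

The handle is seated flush in the valve, turned clockwise to its stop and released about 1.4° off the tubing line; the job is handed in, and no verdict came back.

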